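# Assemble a diffusion cell and check its membrane temperature

## Task

One of the three diffusion cells on the console is still open: lay the white membrane holder on its glass flange and then the amber donor chamber on the holder, both set down flat and squarely centred on the cell, neither dropped. Then take the infrared probe from its stand, lower its stem upright down the middle of the donor's bore without touching the glass or the membrane, and finish holding it still there, centred, with the tip about 6 mm above the membrane. The stack is not clamped yet, so it must stay in place; leave the two running cells, the bottle, the tip box and the clamp alone.

Things in the scene. Friction and masses are not known exactly. Their poses are not given: they have to be found in the camera images.
- console: fixed white console, 220 (x) x 340 (y) x 90 mm high, with a blue sloped panel (up to 112 mm high) and yellow hoses (up to 135 mm above the bench) along its back (+x) half. Origin at the centre of its underside; its front faces -x. The three cells stand on its flat deck (90 mm above the bench) in one row along its y axis, 105 mm apart, 40 mm in front of its centre line; all carry the console's yaw.
- cell_open: the open glass cell (fixed): black collar, jacketed glass body and a bare, flat glass flange of 48 mm diameter on top. Origin at the centre of its underside on the deck, z up, its axis vertical. A thin glass sampling arm rises from its +x side to 8 mm above the flange, 57 mm from the axis; nothing else stands above the flange, so a part is best put on with the fingers closing along the cell's y. Any one of the three places may be the open one.
- seat (a point): centre of the flat top of the open cell's flange, 50 mm above the cell's origin, z up: the underside of the membrane holder belongs here. There is no recess: the stack is kept by friction alone.
- cell_run1: a running cell (fixed), not to be touched: the same glass body with holder, amber donor chamber, clear cover glass and a steel clamp (at its +x and -x sides, screw to -x); 89 mm high over the deck. Origin at the centre of its underside.
- cell_run2: the other running cell, the same as cell_run1.
- holder: loose membrane holder: white disc 46 mm in diameter and 10 mm thick with a thin blue line around it, a pinkish round membrane of 19 mm in the middle of its top face. 35 g. Starts flat on the mat, membrane up. Origin at the centre of its underside, z up.
- membrane (a point): centre of the membrane, on the holder's top face, 10 mm above its origin; the donor chamber's underside rests at this height.
- donor: loose donor chamber of amber glass: a flange 46 mm in diameter and 7 mm thick with a chimney of 32 mm outer diameter on it, 26 mm high in all, with a straight bore of 18 mm through everything. 60 g. Starts upright on the mat, flange down. Origin at the centre of its underside, on the bore's axis, z up along the bore.
- donor_rim (a point): centre of the bore's upper mouth, 26 mm above the donor's origin.
- probe: infrared stem thermometer, about 70 g: a straight steel stem of 6 mm diameter and 75 mm length under a grey handle with an orange collar (handle 24 mm along its x, 18 mm along its y, 62 mm tall), 137 mm long in all. Origin at the stem's tip, z along the stem up towards the handle. Starts upright in its stand, handle on top, the handle's underside resting on the stand's tube; lift it at least 75 mm to draw the stem out.
- probe_tip (a point): the lower end of the probe's stem (the probe's origin).
- probe_grip (a point): a good place to grip: on the stem's axis, inside the handle, 112 mm above the tip and 25 mm below the handle's top.
- stand: fixed probe stand: dark round foot of 72 mm diameter and 14 mm height with an upright aluminium tube of 28 mm outer and 10 mm inner diameter, top 95 mm above its origin (centre of its underside, on the mat).
- mat: fixed flat grey-blue bench mat, 360 x 320 x 3 mm, on the bench to the robot's right; origin at the centre of its underside. The holder, donor, stand and clamp rest on its top, 3 mm above the bench.
- clamp: bystander: loose steel horseshoe clamp lying flat on the mat, about 80 x 58 x 12 mm, its black screw pointing along its +x. Origin at the middle of the U, on its underside.
- bottle: bystander: loose amber bottle, 56 mm in diameter and 105 mm high, on the bench in front of the console. Origin at the centre of its underside.
- tipbox: bystander: loose blue pipette-tip box with a clear lid, 80 x 118 x 64 mm, on the bench to the left of the console. Origin at the centre of its underside.
Not all that is in view belongs to the job. Of the things shaped like the donor, the amber one is meant.

How it is judged:
By the outcome, as a careful person would: the job done as asked, in the order asked, and still so for the second after the job is handed in, while the arm keeps its last pose, push and grip.
It also fails if it takes over 72 s, if anything falls off the work surface, if the arm or the gripper's body presses on something with over 40 N, if the wrist force passes 120 N, or if a joint passes its speed limit or range.

## Robot

A 7-joint arm with a two-finger parallel gripper is mounted at the origin on the work surface. World frame = base frame: x ahead of the robot, y to its left, z up, the work surface at z = 0. Lengths are in mm, angles in degrees, forces in N, time in s.
With the tool pointing down it reaches from about 350 to 900 mm from the base axis. Payload 7.2 kg.
Tool frame: the origin (TCP) lies midway between the tips of the shut fingers; the grasp point (between the pads) lies 19 mm behind it; z points along the fingers, y is the line along which they close (so a half turn about z gives the same grasp; the last joint's range is limited). The gripper opens to 85 mm and grips with 20 to 120 N. Pads are 22 mm wide; open, the fingers measure 114 mm over their backs; the gripper's body (76 mm by 85 mm) begins 54 mm behind the grasp point. The pads swing forward as they close: fully open they stand 13 mm farther back than shut.
Start: joints at [73.384, 23.554, -0.728, 91.456, 0.321, 64.991, -4.71], TCP at [137.479, -609.695, 231.297] pointing down, gripper open.
Joint ranges: [-169.25, 169.25], [-16.82, 113.86], [-84.01, 82.57], [7.8, 145.47], [-59.2, 239.2], [7.22, 106.19], [-163.78, 163.78]. Speed limits (degrees/s): [136.94, 136.94, 172.46, 172.46, 180, 180, 180].

## Interface

Orientations are given as a 3x3 rotation matrix whose columns are the frame's x, y, z axes.
In Python, from workcell import move_to, servo_line, goto_joints, gripper_open, close, sleep, solve_ik, read_state, get_image, MotionError, finish_job, recognise, trace, pinpoint gives the robot as it stands. Calls block until the motion is done:
- move_to(position, orientation): joint-space move of the TCP to a pose.
- servo_line(position, attitude=None, rate=150, contact_N=None): straight line of the TCP; attitude=None keeps the orientation; rate is the mean speed in mm/s. With contact_N (N) it stops when the force on the tool has changed by that much, and returns True; else False.
- goto_joints(angles): joint-space move.
- gripper_open() and close(): open the fingers fully, or close them until they stop; the grip force is fixed at half the most.
- sleep(seconds).
- solve_ik(position, orientation): joint angles nearest the present ones, or None.
- read_state(): the state.
- get_image(name): name is "side" or "top" or "wrist"; returns a dict with "color" (384x512x3 uint8, red, green, blue), "K" (3x3 intrinsics, pixels), "rvec" (rotation vector, rad) and "tvec" (3), from world to camera coordinates, as OpenCV has them; the wrist camera has in their place "mount" (4x4, takes a point from camera to tool coordinates, whose origin is the TCP and whose axes are the flange's). Camera axes: x right, y down, z forward; pixel columns grow to the right and rows downward; lengths in mm; the calibration is good to about 2 mm. A picture is of the moment at which its call begins: read the wrist's pose just before it. There is no depth.
A pose or a line that the arm cannot do raises MotionError and nothing moves.
- finish_job(): hands the job in; it is judged then, once.
Trained networks look in the newest picture that a camera, given by its name, has taken for a name from the list of things; names that differ only in an ending like _2 or _b are one class to them, and where a whole thing is asked for, a point or a joint stands for the part that bears it (a point fixed in the world has none). Each returns a list of dicts, best first, with "p" (0 to 1); they miss things now and then, are a little off and sometimes report something else, mostly with a low value. They report only what shows in the picture. A call takes as long as a camera call. They do not tell look-alikes from the thing itself.
- recognise(target, camera): "at" ([x, y, z] in mm, in world coordinates, good to about 4 mm: the middle of the surface that is visible of it).
- trace(target, camera): "mask" (384x512 bool, what is visible of it).
- pinpoint(target, camera): "at" ([x, y, z] in mm, in world coordinates, good to about 4 mm: a listed point, or the origin of a listed thing).
The state is a dict: "time": time; "joint_pos": joint angles; "qd": joint speeds; "joint_torque": joint torques, N m; "tcp_pos": TCP position; "eef_rot": TCP orientation; "ft_force": force on the tool from outside, world axes, zero at the start; "torque": the same for the moment, N m; "grip_width": finger opening in mm; "grasp_force": force on a finger pad.
Only numpy, scipy, OpenCV 4.12 (cv2) and the standard library are available. Lean on these libraries where they do the work, as an engineer would, in place of code of your own. Each camera call takes 0.05 s, during which the arm holds its last target. There are 200 camera calls.

## Working session

There is one attempt and no reset: what is moved stays moved. The work goes in short steps, each a Python script; the robot and the scene stay as the last script left them, time stands still between calls to the robot, and variables do not carry over. Pictures are saved under pics/ and viewed, at most 11 in all, crops included, and the job is handed in when it is done.

```bash
mkdir -p pics; ls
cat > h.py <<'E'
import numpy as np, cv2
from workcell import *
def save(n,f):
    im=get_image(n); cv2.imwrite('pics/'+f,im['color'][:,:,::-1]); return im
E
python3 - <<'E'
from h import *
a=save('side','s.png');b=save('top','t.png');w=save('wrist','w.png')
A=np.hstack([cv2.imread('pics/s.png'),cv2.imread('pics/t.png')]);cv2.imwrite('pics/st.png',cv2.resize(A,(800,300)))
for c in ('side','top','wrist'):
  for n in ['cell_open','seat','cell_run1','holder','membrane','donor','donor_rim','probe','probe_grip','probe_tip','stand','console','clamp','bottle','tipbox']:
    r=pinpoint(n,c); print(c,n,[(np.round(d['at']).tolist(),round(d['p'],2)) for d in r[:4]])
print(read_state()); print(w['mount'],w['K'])
E
```

```text
pics
side cell_open [([566.0, 136.0, 87.0], 0.86)]
side seat [([564.0, 138.0, 143.0], 0.56)]
side cell_run1 [([548.0, 28.0, 89.0], 0.93), ([576.0, 237.0, 92.0], 0.85), ([567.0, 138.0, 89.0], 0.23)]
side holder [([587.0, -143.0, 2.0], 0.47)]
side membrane [([592.0, -146.0, 10.0], 0.63)]
side donor [([268.0, -277.0, 1.0], 0.75), ([454.0, -165.0, 3.0], 0.65), ([396.0, -2.0, 1.0], 0.63), ([279.0, -203.0, -1.0], 0.63)]
side donor_rim [([395.0, 4.0, 28.0], 0.73), ([453.0, -171.0, 28.0], 0.56), ([276.0, -198.0, 28.0], 0.56), ([567.0, 133.0, 90.0], 0.49)]
side probe []
side probe_grip [([534.0, -334.0, 138.0], 0.63), ([610.0, 133.0, 2.0], 0.56), ([548.0, 31.0, 93.0], 0.43)]
side probe_tip [([531.0, 437.0, 4.0], 0.67), ([536.0, -336.0, 4.0], 0.59)]
side stand [([532.0, -336.0, 6.0], 0.91)]
side console [([610.0, 131.0, 0.0], 0.87), ([548.0, 28.0, 90.0], 0.22)]
side clamp [([406.0, -340.0, 3.0], 0.88)]
side bottle [([403.0, 260.0, 2.0], 0.64), ([528.0, 436.0, 2.0], 0.19)]
side tipbox [([530.0, 436.0, 5.0], 0.86)]
top cell_open [([569.0, 136.0, 86.0], 0.57)]
top seat [([563.0, 128.0, 137.0], 0.
[... 1607 characters left out ...]
36078e-05],
       [ 2.19952619e-01, -9.75510556e-01,  1.71035972e-05],
       [-1.04742375e-05, -1.98946419e-05, -1.00000000e+00]]), 'ft_force': array([-0.1415416 , -0.16280906,  0.10930665]), 'torque': array([ 0.036652  , -0.0618301 , -0.01762415]), 'grasp_force': 0.0, 'grip_width': 85.12419007274747}
[[ 6.32766240e-04 -9.65917064e-01 -2.58850972e-01  6.53851144e+01]
 [ 9.99999660e-01  4.74419476e-04  6.74195489e-04 -8.75639415e-01]
 [-5.28412985e-04 -2.58851311e-01  9.65917036e-01 -1.42936042e+02]
 [ 0.00000000e+00  0.00000000e+00  0.00000000e+00  1.00000000e+00]] [[331.06784654   0.         262.55977353]
 [  0.         331.06784654 196.86780665]
 [  0.           0.           1.        ]]
```

View pics/s.png

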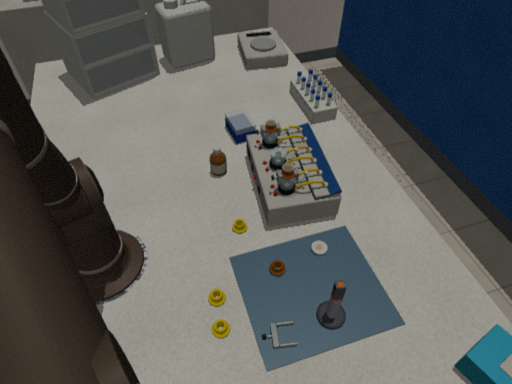

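View pics/t.png

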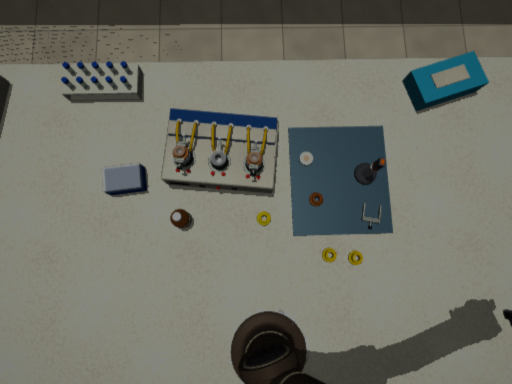

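The open cell is the middle one (side 277,158). Donor candidates in the side view are the amber part on the mat (277,268), which I choose, and the yellow look-alikes at (240,226), (217,298) and (221,329). The holder is the white disc (319,247), and the probe (338,292) is in its stand. Next I go above the holder for a close look.

```bash
cat >> h.py <<'E'
def R(yaw):
    c,s=np.cos(np.radians(yaw)),np.sin(np.radians(yaw))
    return np.array([[c,s,0],[s,-c,0],[0,0,-1.]])
CY=-6.8
def campose(im,st):
    M=np.eye(4);M[:3,:3]=st['eef_rot'];M[:3,3]=st['tcp_pos'];return M@im['mount']
def ray(im,T,px,z):
    d=T[:3,:3]@np.linalg.inv(im['K'])@np.array([px[0],px[1],1.]); o=T[:3,3]
    return o+d*(z-o[2])/d[2]
def proj(im,T,p):
    q=np.linalg.inv(T)@np.append(p,1.);q=im['K']@q[:3];return q[:2]/q[2]
def look(f):
    st=read_state(); im=save('wrist',f); return im,campose(im,st)
def pp(n,c='wrist'): return [(np.round(d['at'],1).tolist(),round(d['p'],2)) for d in pinpoint(n,c)[:3]]
def maskc(n,im,T,z):
    out=[]
    for d in trace(n,'wrist')[:3]:
        c,_=cv2.minEnclosingCircle(np.argwhere(d['mask'])[:,::-1].astype(np.float32))
        m=np.argwhere(d['mask']).mean(0)[::-1]
        out.append((np.round(m,1).tolist(),np.round(ray(im,T,m,z),1).tolist(),round(d['p'],2)))
    return out
E
python3 - <<'E'
from h import *
move_to([455,-169,150],R(CY)); im,T=look('w1.png')
print(pp('donor'),pp('donor_rim'),maskc('donor',im,T,20))
move_to([591,-146,125],R(CY)); im,T=look('w2.png')
print(pp('holder'),pp('membrane'),maskc('holder',im,T,12),maskc('membrane',im,T,13))
A=np.hstack([cv2.imread('pics/w1.png'),cv2.imread('pics/w2.png')]);cv2.imwrite('pics/w12.png',cv2.resize(A,(800,300)))
print(read_state()['time'])
E
```

```text
[([458.0, -169.0, 0.3], 0.87), ([395.8, 2.6, 1.3], 0.84), ([276.3, -199.5, 0.5], 0.67)] [([397.7, -1.7, 27.5], 0.75), ([453.2, -166.7, 25.8], 0.62)] [([88.0, 263.6], [404.0, -4.6, 20.0], 0.97), ([315.4, 335.8], [303.7, -202.4, 20.0], 0.72), ([261.3, 184.5], [458.0, -168.6, 20.0], 0.61)]
[([590.8, -144.7, 4.5], 0.62)] [([586.5, -143.7, 13.2], 0.93)] [([259.7, 192.3], [591.5, -142.9, 12.0], 0.75)] [([259.9, 192.2], [591.8, -143.1, 13.0], 0.56)]
5.45
```

View pics/w12.png

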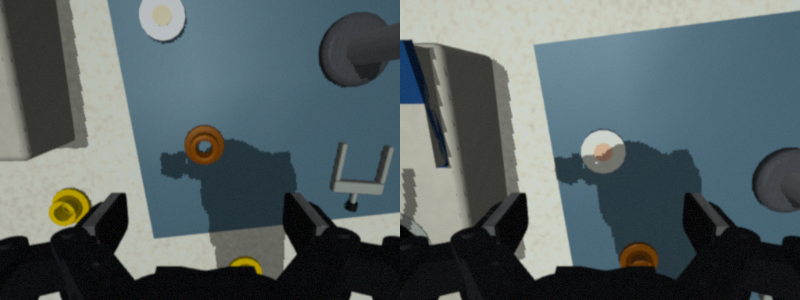

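Left crop: the amber donor shows at (205,145), clearly not yellow. Right crop: the white holder with its membrane shows at (602,150). I centre the holder by squeezing it on two axes, calibrate the wrist view on it, then grasp it.

Run:
```python
from h import *
p=[591,-144]
print(solve_ik([*p,4],R(CY+90)),solve_ik([*p,4],R(CY-90)))
y=CY+90 if solve_ik([*p,4],R(CY+90)) is not None else CY-90
move_to([*p,40],R(y)); servo_line([*p,4],rate=60); close(); print(read_state()['grip_width']); gripper_open()
servo_line([*p,25]); move_to([*p,25],R(CY)); servo_line([*p,4],rate=60); close(); print(read_state()['grip_width'],read_state()['tcp_pos']); gripper_open()
servo_line([*p,125]); im,T=look('w3.png')
print(pp('holder'),pp('membrane'),maskc('holder',im,T,12),maskc('membrane',im,T,13), proj(im,T,[*p,13]))
servo_line([*p,4],rate=100); close(); s=read_state(); print(s['grip_width'],s['grasp_force'],s['tcp_pos'])
servo_line([*p,120]); s=read_state(); print(s['grip_width'],s['ft_force'],s['time'])
```

```text
[ 34.23521305  42.75283142 -35.6985257  102.17023158  33.36381724
  46.07681447 -24.93131901] [ -15.2434655    42.33954789   34.94983334  105.74616198  -34.48943047
   42.9514854  -148.02708496]
42.60639072601844
42.9045291982733 [ 591.45267445 -144.11742083    4.93954162]
[([592.9, -144.5, 3.4], 0.72)] [([591.1, -144.2, 14.4], 0.67)] [([262.5, 190.3], [592.4, -143.5, 12.0], 0.9)] [([262.6, 190.0], [592.9, -143.6, 13.0], 0.69)] [263.37096774 192.28157442]
42.951755053639616 59.80525732040405 [ 591.3746815  -144.10801042    4.99914943]
42.60877200253447 [ 0.1952019  -0.55713907 -0.35831481] 15.3083
```

Run:
```python
from h import *
s0=read_state(); servo_line([591,-144,262]); x=R(CY)[:,0]
s=np.array([565,133,140.])
move_to([*(s-45*x)[:2],262],R(CY)); sleep(0.3); im,T=look('w4.png')
print(pp('seat'),pp('cell_open'),pp('cell_run1'))
A=im['color'][:,:,::-1].copy()
c=proj(im,T,s);print(c)
u=c.astype(int); B=A[max(u[1]-75,0):u[1]+75,u[0]-100:u[0]+100]
print('crop origin',u[0]-100,max(u[1]-75,0))
cv2.imwrite('pics/w4c.png',cv2.resize(B,None,fx=4,fy=4,interpolation=cv2.INTER_CUBIC)); 
print(read_state()['time'])
```

```text
[([566.6, 136.4, 142.8], 0.94)] [([562.0, 133.0, 89.6], 0.59)] [([575.2, 238.2, 90.3], 0.82), ([545.8, 29.1, 91.4], 0.73)]
[262.20089321 135.20611736]
crop origin 162 60
18.025
```

View pics/w4.png

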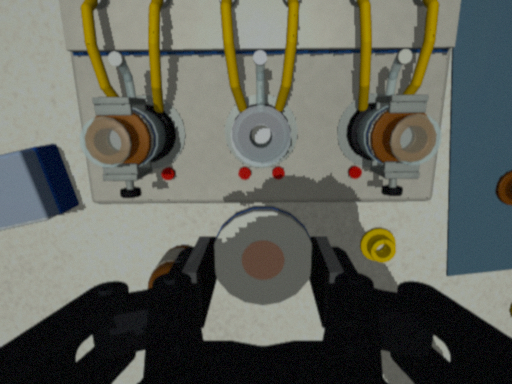

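View pics/w4c.png

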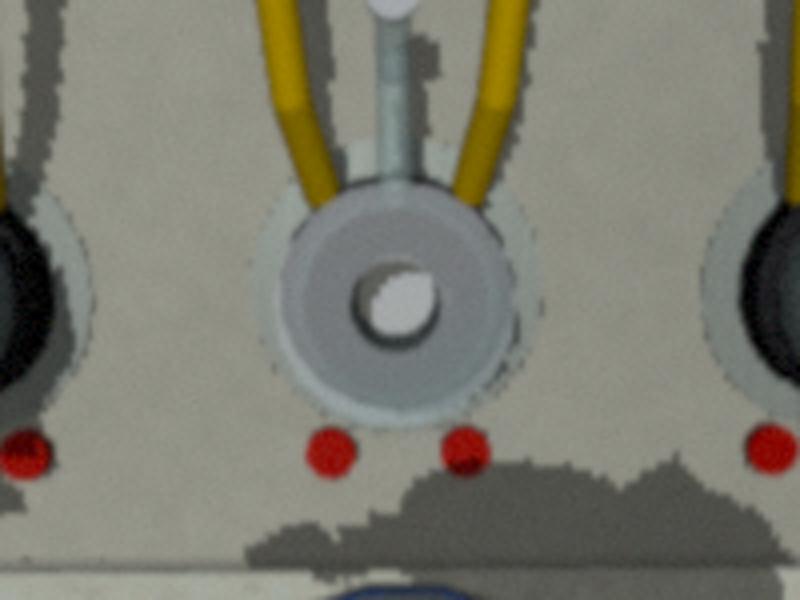

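The close look shows the bare middle flange, bore centre near crop (396,304), full-image (261,136). The held holder is flat at (263,258). I refine the circle centres with a gradient fit, on both the calibration picture and this one.

```bash
cat >> h.py <<'E'
from scipy.optimize import minimize
def fitcirc(img,im,T,p0,r,z,span=5):
    g=cv2.GaussianBlur(img.astype(np.float32),(0,0),1.0)
    a=np.radians(np.arange(0,360,4)); best=[]
    def samp(x,y,rr):
        P=np.c_[x+rr*np.cos(a),y+rr*np.sin(a),np.full(a.size,z),np.ones(a.size)]
        q=(im['K']@(np.linalg.inv(T)@P.T)[:3]); q=(q[:2]/q[2]).astype(np.float32)
        return cv2.remap(g,q[0][None],q[1][None],cv2.INTER_LINEAR)[0]
    for dx in np.arange(-span,span+.1,.5):
        for dy in np.arange(-span,span+.1,.5):
            x,y=p0[0]+dx,p0[1]+dy
            d=np.linalg.norm(samp(x,y,r+1)-samp(x,y,r-1),axis=1)
            best.append((np.mean(np.minimum(d,40)),x,y))
    best.sort(reverse=True); w=np.array(best[:8]); return w[0],w[:,1:].mean(0)
E
python3 - <<'E'
from h import *
s=read_state(); im=get_image('wrist'); T=campose(im,s); print(s['tcp_pos'],s['time'])
i4=cv2.imread('pics/w4.png')
for r in (22,23,24,25): print(r,fitcirc(i4,im,T,[565,133],r,140))
for r in (8,9,10): print('bore',r,fitcirc(i4,im,T,[565,133],r,140))
M=np.eye(4);M[:3,:3]=R(CY);M[:3,3]=[591.3,-144.1,125.7];T3=M@im['mount']
print(fitcirc(cv2.imread('pics/w3.png'),im,T3,[591.3,-144],23,13))
for r in (22,23,24):print('held',fitcirc(i4,im,T,s['tcp_pos'][:2],r,s['tcp_pos'][2]+8))
E
```

```text
[520.39355772 138.14353425 261.96951655] 18.025
22 (array([ 25.70699692, 565.5       , 135.5       ]), array([565.5  , 135.375]))
23 (array([ 27.36049271, 566.5       , 134.5       ]), array([566.5625, 134.4375]))
24 (array([ 24.67724037, 563.        , 134.        ]), array([564.5  , 133.875]))
25 (array([ 23.80970001, 562.5       , 135.        ]), array([562.5625, 134.75  ]))
bore 8 (array([ 36.85749817, 562.5       , 134.        ]), array([562.6875, 134.5   ]))
bore 9 (array([ 36.30755997, 563.5       , 136.        ]), array([563.6875, 135.875 ]))
bore 10 (array([ 31.43447304, 564.        , 135.5       ]), array([563.9375, 135.4375]))
(array([  40. ,  592.8, -143. ]), array([ 592.3625, -143.4375]))
held (array([ 39.46574783, 520.89355772, 139.14353425]), array([520.83105772, 138.70603425]))
held (array([ 38.42416382, 522.39355772, 138.64353425]), array([520.89355772, 139.08103425]))
held (array([ 34.54512405, 521.89355772, 139.64353425]), array([521.83105772, 138.58103425]))
```

Run:
```python
from h import *
p=[563.5,133.7]
servo_line([*p,200],R(CY)); servo_line([*p,148],rate=80); sleep(.2); s=read_state(); print(s['tcp_pos'],s['ft_force'])
print(servo_line([*p,137],rate=12,contact_N=2.5)); s=read_state(); print(s['tcp_pos'],s['ft_force'])
gripper_open(); servo_line([*p,200]); q=[p[0]-20*np.cos(np.radians(CY)),p[1]-20*np.sin(np.radians(CY))]
servo_line([*q,250]); sleep(.2)
s=read_state(); im,T=look('w5.png'); print(s['time'],pp('holder'),pp('membrane'))
i=cv2.imread('pics/w5.png')
print('holder',fitcirc(i,im,T,p,23,150)); print('flange',fitcirc(i,im,T,p,24,140)); print('membr',fitcirc(i,im,T,p,9.5,150))
u=proj(im,T,[*p,150]).astype(int);print(u); cv2.imwrite('pics/w5c.png',cv2.resize(i[u[1]-60:u[1]+60,u[0]-80:u[0]+80],None,fx=5,fy=5,interpolation=cv2.INTER_CUBIC))
```

```text
[563.82143884 133.80903285 148.50973096] [-0.3421392  -0.59844722 -0.36189144]
True
[563.48040629 133.67498397 141.99252978] [-0.1598504   0.23378043  4.88037422]
22.0583 [([564.7, 133.7, 139.7], 0.84)] [([559.0, 132.8, 152.6], 0.7)]
holder (array([ 35.09751511, 564.        , 134.2       ]), array([563.8125, 134.3875]))
flange (array([ 34.22306442, 562.        , 134.7       ]), array([562.    , 134.5125]))
membr (array([ 32.71960831, 563.5       , 134.2       ]), array([563.25, 134.2 ]))
[262 170]
```

View pics/w5c.png

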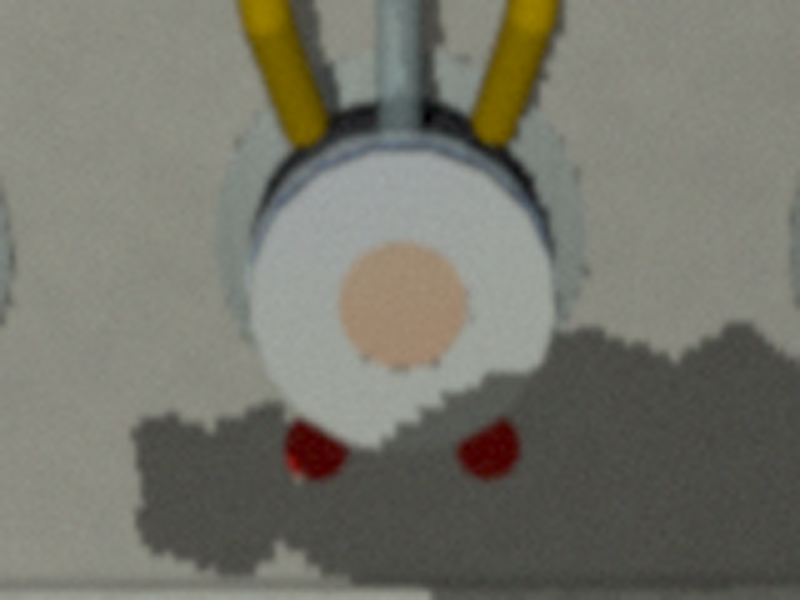

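Run:
```python
from h import *
s=read_state(); im=get_image('wrist'); T=campose(im,s)
M=np.eye(4);M[:3,:3]=R(CY);M[:3,3]=[520.39,138.14,261.97];T4=M@im['mount']
for n,t in (('w5',T),('w4',T4)):
  i=cv2.imread(f'pics/{n}.png')
  for r in (32,33,34,35):print(n,r,fitcirc(i,im,t,[563.5,133.7],r,91))
q=lambda t,o,k,u,z:np.round(ray(im,t,[(u[0]+.5)/k-.5+o[0],(u[1]+.5)/k-.5+o[1]],z),1)
# flange top in w4: left,right,top,bottom
for u in [(280,300),(515,300),(397,181),(397,413),(397,428)]: print(u,q(T4,(162,60),4,u,140))
for c in ('top','side'): get_image(c); print(c,pp('seat',c),pp('membrane',c),pp('holder',c),pp('cell_open',c))
```

```text
w5 32 (array([ 22.41780281, 558.5       , 138.2       ]), array([558.8125, 138.1375]))
w5 33 (array([ 21.30302238, 558.5       , 138.7       ]), array([558.75, 137.45]))
w5 34 (array([ 16.76899719, 558.5       , 138.7       ]), array([558.625, 135.45 ]))
w5 35 (array([ 13.64450455, 558.5       , 129.7       ]), array([559.9375, 134.5125]))
w4 32 (array([ 17.57944679, 559.        , 138.2       ]), array([559.0625, 138.1375]))
w4 33 (array([ 15.10796165, 558.5       , 138.7       ]), array([559.0625, 138.3875]))
w4 34 (array([ 12.23792744, 565.        , 133.7       ]), array([564.375 , 132.5125]))
w4 35 (array([ 11.52493477, 563.5       , 135.2       ]), array([563.4375, 135.2625]))
(280, 300) [568.  157.7 140. ]
(515, 300) [562.5 111.7 140. ]
(397, 181) [587.7 132.1 140. ]
(397, 413) [543.  137.5 140. ]
(397, 428) [540.  137.9 140. ]
top [] [] [([408.9, -346.9, 5.3], 0.25)] [([517.5, -249.4, -1.1], 0.53)]
side [([565.6, 135.9, 140.9], 0.53), ([547.3, 29.1, 90.1], 0.37), ([535.5, -331.5, 25.5], 0.36)] [([567.2, 133.7, 146.6], 0.69), ([527.4, 435.2, 1.2], 0.57)] [([565.7, 133.9, 137.8], 0.59)] [([566.0, 136.4, 90.1], 0.68)]
```

Holder is seated flat and centred within about 1 mm (membrane at crop (402,305), symmetric about the collar). Now the donor.

```bash
python3 - <<'E'
from h import *
p=[456,-168.5]
move_to([*p,60],R(CY+90)); servo_line([*p,13],rate=80); close(); print(read_state()['grip_width']); gripper_open()
servo_line([*p,45]); move_to([*p,45],R(CY)); servo_line([*p,13],rate=60); close(); sleep(.2); s=read_state(); print(s['grip_width'],s['tcp_pos'],s['grasp_force'])
servo_line([*p,60],rate=100); sleep(.2); s=read_state(); print(s['ft_force'],s['grip_width'],s['time'])
servo_line([*p,250],rate=250)
c=[563.4,133.8]; move_to([*c,250],R(CY)); servo_line([*c,172],rate=120); sleep(.2); print(read_state()['tcp_pos'])
save('side','s6.png')
print(servo_line([*c,152],rate=12,contact_N=2.5)); s=read_state(); print(s['tcp_pos'],s['ft_force'],s['time'])
E
python3 -c "
import cv2;i=cv2.imread('pics/s6.png');cv2.imwrite('pics/s6c.png',cv2.resize(i[90:215,220:360],None,fx=4.5,fy=4.5,interpolation=2))"
```

```text
30.073618211278188
30.051778136246075 [ 456.23569051 -168.55809339   13.64530537] 58.6777662858367
[-0.34067753 -0.64636703 -0.28411533] 29.688328162341747 30.15
[563.86938249 133.88133085 172.87598044]
True
[563.36804619 133.78813354 160.70817931] [ 0.39880977 -0.57729947  4.03697467] 34.3083
```

View pics/s6c.png

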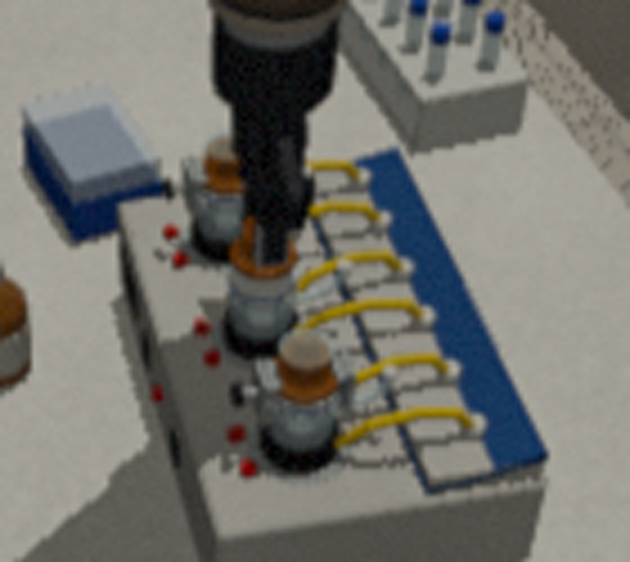

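Donor (crop 262,245) sits on the holder, with contact at the expected height. I release, check, and go to look at the probe.

Run:
```python
from h import *
c=np.array([563.4,133.8]); gripper_open(); servo_line([*c,230],rate=150)
x=R(CY)[:2,0]; servo_line([*(c-20*x),266],rate=150); sleep(.2); im,T=look('w7.png'); i7=cv2.imread('pics/w7.png')
print('rim',fitcirc(i7,im,T,c,16,176),'bore',fitcirc(i7,im,T,c,9,176),pp('donor'),pp('donor_rim'),pp('membrane'))
u7=proj(im,T,[*c,176]).astype(int)
P=np.array([535,-335.]); move_to([*P,275],R(CY)); sleep(.2); im,T=look('w8.png'); i8=cv2.imread('pics/w8.png')
print(pp('probe_grip'),pp('stand'),pp('probe'),read_state()['tcp_pos'],read_state()['time'])
for d in trace('probe','wrist')[:2]:
  print(d['p'],cv2.minAreaRect(np.argwhere(d['mask'])[:,::-1].astype(np.float32)))
u8=proj(im,T,[*P,160]).astype(int); print(u7,u8)
f=lambda i,u:cv2.resize(i[max(u[1]-50,0):u[1]+90][:140,u[0]-50:u[0]+50],(400,560),interpolation=cv2.INTER_CUBIC)
cv2.imwrite('pics/w78.png',np.hstack([f(i7,u7),f(i8,u8)]))
```

```text
rim (array([ 26.30707932, 567.9       , 128.8       ]), array([567.0875, 128.8625])) bore (array([ 37.55673981, 562.9       , 134.3       ]), array([562.9625, 134.3625])) [([563.2, 135.4, 147.5], 0.81), ([395.9, 2.0, -0.6], 0.62)] [([562.3, 135.5, 172.4], 0.64)] [([559.1, 131.1, 150.4], 0.85)]
[([533.8, -335.3, 135.4], 0.82)] [([531.6, -331.4, 1.7], 0.73)] [([534.4, -330.5, 20.5], 0.77)] [ 535.16459842 -334.72570929  275.01771788] 38.4583
0.89 ((263.93292236328125, 186.10365295410156), (22.417600631713867, 41.08053207397461), 6.340191841125488)
[262 173] [264 192]
```

View pics/w78.png

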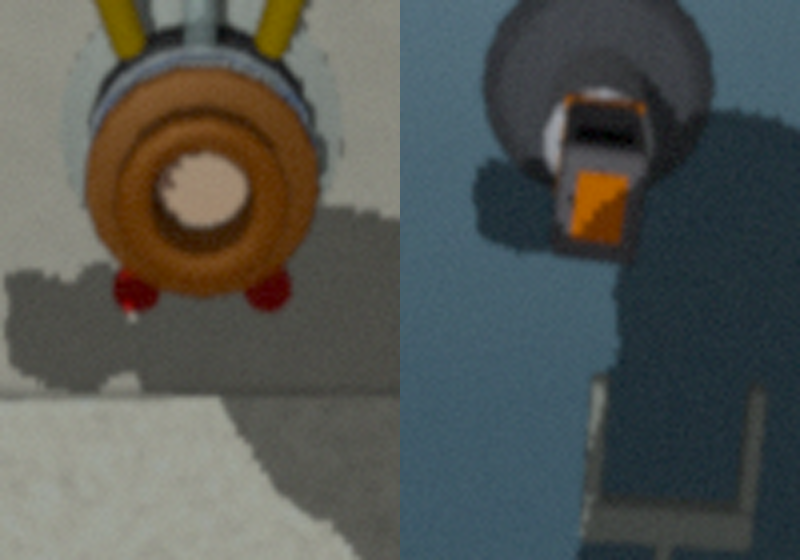

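The left crop shows the donor concentric on the holder, with the membrane visible through the bore at (203,190). The right crop shows the probe handle top at about (600,214), yawed roughly 7° clockwise from the tool. Now I grip the probe and lift it.

Run:
```python
from h import *
p=[532.7,-335.2]; PY=-13
move_to([*p,220],R(PY)); servo_line([*p,116],rate=80); close(); sleep(.3); s=read_state(); print(s['grip_width'],s['tcp_pos'],s['ft_force'],s['torque'],s['grasp_force'])
servo_line([*p,150],rate=50); print(read_state()['ft_force'])
servo_line([*p,325],rate=150); sleep(.3); s=read_state(); im,T=look('w9.png'); print(s['tcp_pos'],s['grip_width'],s['ft_force'],s['time'])
print(pp('probe_tip'),pp('probe'),pp('probe_grip'))
i=cv2.imread('pics/w9.png'); t=s['tcp_pos']
for off in (0,60,93): print(off,proj(im,T,t-[0,0,off]))
cv2.imwrite('pics/w9c.png',cv2.resize(i[120:270,160:360],None,fx=4,fy=4,interpolation=cv2.INTER_CUBIC))
```

```text
17.54695770705216 [ 532.74928052 -335.27619942  116.10542927] [-1.01639046 -0.47931308  2.35190764] [-0.01769717  0.04751901 -0.02666829] 58.48391354084015
[-0.22589626  0.08398944 -1.16195687]
[ 532.59122726 -335.14403831  324.53764014] 17.192371127872896 [-0.18257732 -0.75072749 -0.33587403] 43.6667
[] [([537.4, -335.4, 233.0], 0.57)] [([534.0, -340.0, 341.1], 0.84)]
0 [263.99646715 252.07327979]
60 [263.59679059 212.83593057]
93 [263.45765224 199.17633585]
```

View pics/w9c.png

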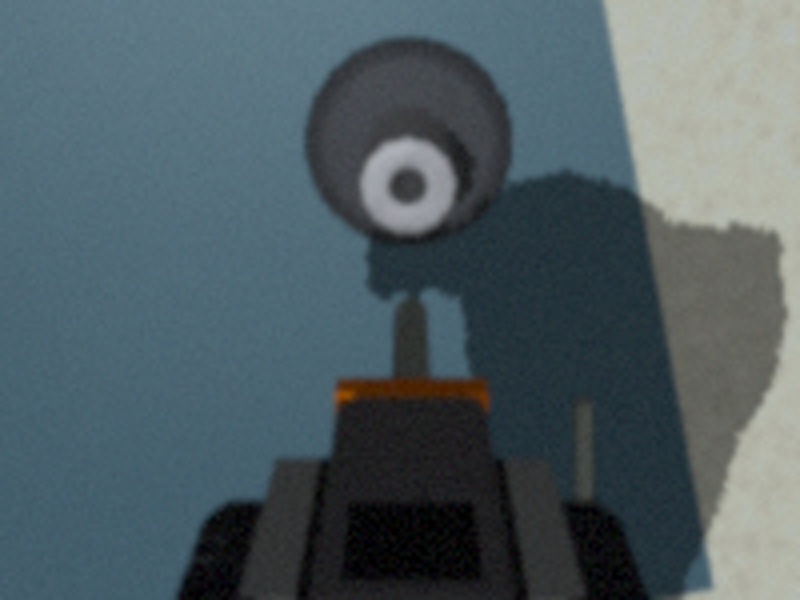

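The stem hangs straight, its end at crop (411,298), matching the TCP axis to within about 1 mm. Next I go over the bore and look at the tip and rim together.

Run:
```python
from h import *
c=np.array([563.3,133.8]); servo_line([*c,325],R(-13),rate=180); servo_line([*c,285],rate=80); sleep(.4)
s=read_state(); im,T=look('w10.png'); t=s['tcp_pos']; print(t,s['grip_width'],s['time'])
i=cv2.imread('pics/w10.png'); x=R(-13)[:,0]
print('tip pred',proj(im,T,t-[0,0,93]),proj(im,T,t-[0,0,93]+3*x),'rim pred',proj(im,T,[*c,176]),'bore',fitcirc(i,im,T,c,9,176,4))
get_image('side'); print(pp('probe_tip','side'),pp('donor_rim','side'))
cv2.imwrite('pics/w10c.png',cv2.resize(i[120:270,160:360],None,fx=4,fy=4,interpolation=cv2.INTER_CUBIC))
```

```text
[563.36860764 133.82948359 285.2245038 ] 17.124008946690466 47.675
tip pred [263.44656924 199.30493951] [263.45192903 195.37967401] rim pred [263.44541552 193.90349226] bore (array([ 33.12483215, 563.3       , 134.3       ]), array([563.05, 134.3 ]))
[([570.5, 138.4, 195.3], 0.58)] [([277.9, -200.3, 28.0], 0.79), ([267.5, -283.6, 24.2], 0.53), ([562.1, 135.5, 173.2], 0.49)]
```

View pics/w10c.png

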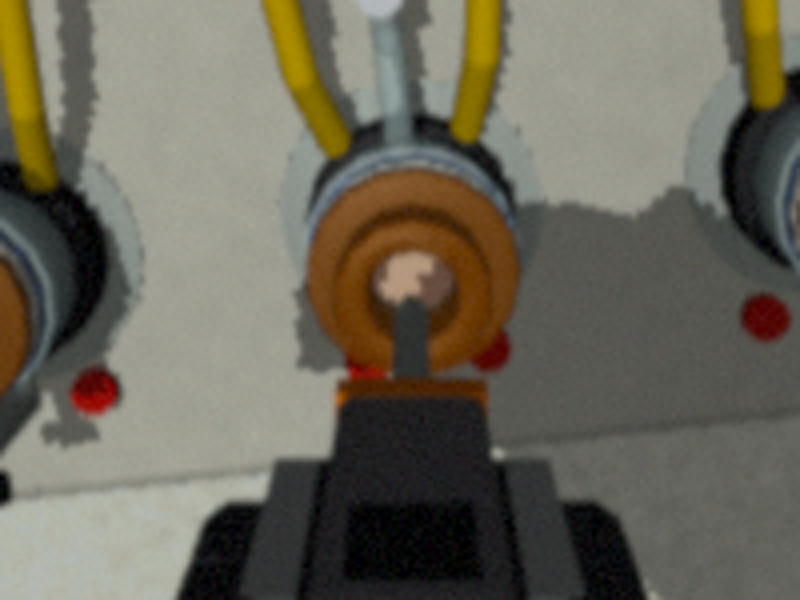

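Tip (411,299) and bore (413,288) line up laterally and, after parallax, along x to within 1 mm. I lower the stem.

Run:
```python
from h import *
c=[562.9,133.8]; s=read_state(); f0=s['ft_force']
servo_line([*c,285],rate=20); print(servo_line([*c,249.1],rate=20,contact_N=2.5)); sleep(.5)
s=read_state(); print(s['tcp_pos'],s['ft_force']-f0,s['torque'],s['time']); im,T=look('w11.png'); save('side','s11.png')
i=cv2.imread('pics/w11.png'); print(proj(im,T,s['tcp_pos']-[0,0,73]), pp('probe_tip','side'))
a=cv2.resize(i[120:270,180:340],(480,450),interpolation=2); b=cv2.resize(cv2.imread('pics/s11.png')[110:210,230:300],(315,450),interpolation=2)
cv2.imwrite('pics/w11c.png',np.hstack([a,b]))
```

```text
False
[562.89415431 133.79364226 249.10491023] [-0.46449932 -0.11072537 -1.2161535 ] [ 0.08554591  0.00071305 -0.02387595] 50.5667
[263.51304901 207.06657744] [([566.1, 137.7, 140.0], 0.61), ([564.3, 134.5, 268.1], 0.39), ([567.6, 139.2, 158.5], 0.38)]
```

View pics/w11c.png

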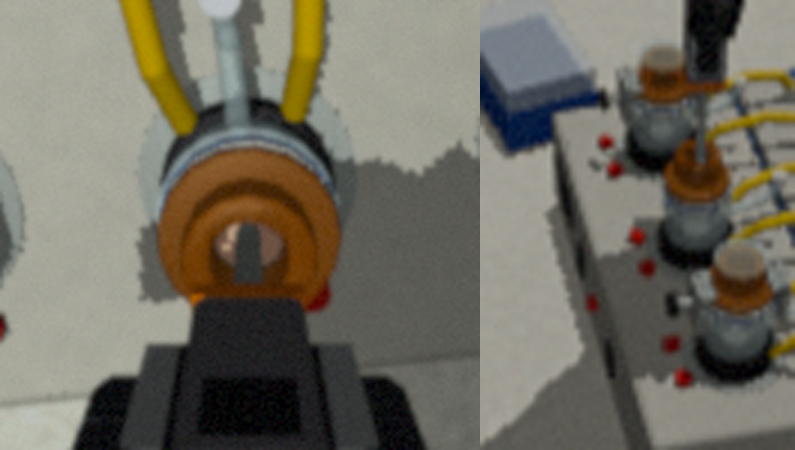

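The stem end is at (248,225) inside the bore, with the membrane clear around it. There was no contact and the stack is undisturbed, so I hand in.

```bash
python3 -c "
from workcell import *
print(finish_job())"
```

```text
the job is handed in; nothing more can be done
None
```

The job is handed in at about 51 s of the 72 s limit: the holder and amber donor are stacked on the open cell, centred to about 1 mm, and the probe is held still in the bore, its tip an estimated 6 mm above the membrane, with no contact detected on the way down.

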